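Find the hidden slot of the slideway with its locking key

TASK

Take the locking key out of its wooden stand and put its blade into the leaning slit of the slideway, at either end, until it stands on the rail inside. Draw it along the rail, without forcing it, until it drops into the rail's hidden cross slot; stop there, let the key go and leave it standing fully down in the slot. Leave the other things on the bench where they are.

Things in the scene. Friction and masses are not known exactly. Their poses are not given: they have to be found in the camera images.
- key: Loose locking key, 165 mm long, 0.2 to 0.33 kg: flat steel blade, black rectangular handle. Origin at the middle of the blade's tip, z from tip to handle. Blade z = 0 to 93 mm, 12 (x) by 20 mm (y), tip rounded; handle z = 93 to 165 mm, 18 (x) by 30 mm (y), best gripped across the 30 mm. The same when turned half round about z. It starts upright, tip down, in the stand.
- key_tip (a point): Middle of the blade's tip (the key's origin).
- key_handle (a point): Middle of the key's handle, 129 mm from the tip.
- stand: Fixed wooden block, 80 x 90 x 60 mm high, to the left or the right of the slideway; origin at the centre of its underside. In the middle of its top is a pocket 17 (x) by 25 mm (y), 45 mm deep, in which the key stands upright, tip 15 mm above the bench, its x and y along the block's within some degrees.
- slideway: Fixed grey slideway, 104 (x) x 330 (y) x 87 mm high, origin at the centre of its underside, y along its length. Closed end housings 81 mm high reach from |y| = 85 to 165 mm. Between them two aluminium plates form a slit, 170 mm along y and 18 mm wide, that leans 28 degrees: from the rail inside it rises along (-sin 28, 0, cos 28) of this frame, its mouth towards the robot.
- slit_mouth (a point): Middle of the slit's mouth where its straight part ends, 78 mm above the bench, at x = -25.5, y = 0 of the slideway, axes as its; above it lips flare out for 9 mm. The key goes in along the slit's lean (28 degrees, some 6 degrees of play), its width (y) along the slit. The slit keeps the released key standing at this lean.
- track_middle (a point): Middle of the flat steel rail's top at the slit's bottom, 30 mm above the bench, x = y = 0 of the slideway, axes as its. The rail has one square cross slot, 25.5 mm along y, 16 mm deep (floor 14 mm above the bench), hidden by the plates; its centre lies anywhere from y = -40 to +40 mm and only touch tells where. The rail stays put. At y = +68 or -68 mm the tip always stands on the rail.
- tin: Loose brass-brown tin, 70 mm wide and 75 mm high, on the other side of the slideway from the stand; a bystander. Origin at the centre of its underside.
- roll: Loose black tape roll, 92 mm across, 19 mm high, behind the slideway; a bystander.
- driver: Loose green screwdriver, 180 mm long, 27 mm thick, lying in front; a bystander.
- carton: Loose small black box, 62 x 69 x 56 mm high, behind the slideway; a bystander.
- adjustable_small: Loose adjustable spanner, 200 mm long, 8 mm thick, lying in front; a bystander.
- ratchet: Loose ratchet handle, 218 mm long, 37 mm thick, lying in front; a bystander.
Mind the look-alikes: they are no part of the job. What is shaped like the key but blue or turquoise is not meant.

How it is judged (in metres and radians):
On the way, in this order (a step that is already met when the one before it is completed fails the run):
1. the key is lifted out of its stand (height (world z) of key_tip above 0.065 m), for 0.1 s.
2. the key's tip is in the slit near either end and touches the rail, not yet in the slot (z of key_tip in the frame of slideway between 0.025 and 0.04 m and x of key_tip in the frame of slideway between -0.022 and 0.022 m and y of key_tip in the frame of slideway between -0.085 and 0.085 m and contact force between key and slideway above 0.3 N and (y of key_tip in the frame of slideway above 0.045 m or y of key_tip in the frame of slideway below -0.045 m)), for 0.1 s.
At the end, for the whole second after the job is handed in: The key stands released and still in the slideway's hidden slot: its tip is below 20 mm above the bench (rail top 30 mm, slot floor 14 mm) inside the slit, within 55 mm of its middle lengthwise, and it leans 17 to 39 degrees from vertical (z of key_tip in the frame of slideway below 0.02 m and x of key_tip in the frame of slideway between -0.016 and 0.026 m and y of key_tip in the frame of slideway between -0.055 and 0.055 m and angle between key's own z axis and vertical between 0.3 and 0.68 rad and linear speed of key below 0.02 m/s); the robot touches nothing.
It fails at once if the key is forced: more than 100 N between key and slideway (contact force between key and slideway above 100 N).
It fails at once if another thing on the bench is moved by more than 30 mm (distance of any of tin, roll, driver, carton, adjustable_small, ratchet from where it was at the start of the episode above 0.03 m).
It also fails if it takes over 51 s, if anything falls off the work surface, if the arm or the gripper's body presses on something with over 40 N, if the wrist force passes 120 N, or if a joint passes its speed limit or range.

ROBOT

A 6-joint arm with a two-finger parallel gripper is mounted at the origin on a cart in front of the work surface, level with it; the furniture and walls round the work are solid. World frame = base frame: x ahead of the robot, y to its left, z up, the work surface at z = 0. Lengths are in m, angles in degrees, forces in N, time in s.
With the tool pointing down it reaches from about 0.35 to 0.925 m from the base axis. Payload 6.4 kg.
Tool frame: the origin (TCP) lies at the very end of the fingers, on their centre line; the grasp point (between the pads) lies 19 mm behind it; z points along the fingers, y is the line along which they close (so a half turn about z gives the same grasp; the last joint's range is limited). The gripper opens to 85 mm and grips with 20 to 120 N. Pads are 22 mm wide; open, the fingers measure 114 mm over their backs; the gripper's body (76 mm by 85 mm) begins 54 mm behind the grasp point. The pads swing forward as they close: fully open they stand 13 mm farther back than shut.
Start: joints at [-84.46, 14.043, 89.255, -0, 76.702, -9.975], TCP at [0.174, -0.626, 0.211] pointing down, gripper open.
Joint ranges: [-179.41, 179.41], [-58.25, 129.5], [7.25, 145.43], [-54.29, 234.29], [11.92, 165.04], [-157.13, 157.13]. Speed limits (degrees/s): [147.25, 147.25, 180, 180, 180, 180].

INTERFACE

Orientations are given as a 3x3 rotation matrix whose columns are the frame's x, y, z axes.
In Python, from workcell import arm gives the robot as it stands.
- The arm moves only by the tool step_arm, never from a script. Its argument "steps" is a list of rows, each a list of 7 numbers: the turn, a rotation vector about the tool's x, y, z in rad, then the shift along the tool's x, y, z in cm, then the finger opening in cm, from 0 to 8.54. In form: [[ax, ay, az, dx, dy, dz, jaw], ...]. A call has 1 to 12 rows; each row shifts and turns the commanded pose from where the row before left it, along the tool's axes as they then stand; what a row does not reach is not made up. A row lasts 1/10 s, in which the tool goes at most 50 mm and 8.59 degrees, less where a joint would pass 70% of its speed; a pose out of reach is approached as far as the arm can. A call with a gripper value outside its range is refused whole. The fingers move at their own pace and stop on an object; "squeeze" is the grip in N (left out, the last holds). Time passes only in rows, so rows that do not move let the fingers close. It gives the time, the measured TCP pose, the force, the opening and the grip force at its end, in the units of the state.
- arm.get_state(): the state, without advancing time (a new reading comes with each control period).
- arm.grab_frame(name): name is "side" or "top" or "wrist"; returns the picture (420x560x3 uint8, red, green, blue); there is no depth.
- arm.camera_info(name): a dict with "fx", "fy", "cx", "cy" (pixels), "R" (3x3) and "t" (3): a world point X has camera coordinates R X + t. Camera axes: x right, y down, z forward; pixel columns grow to the right and rows downward; lengths in m; the calibration is good to about 2 mm. A picture is of the moment at which its call begins: read the wrist's pose just before it. camera_info takes no time and is no camera call; for the wrist camera it gives the pose at the moment of the call.
- arm.hand_in(): hands the job in; it is judged then, once.
Trained networks look in the newest picture that a camera, given by its name, has taken for a name from the list of things; names that differ only in an ending like _2 or _b are one class to them, and where a whole thing is asked for, a point or a joint stands for the part that bears it (a point fixed in the world has none). Each returns a list of dicts, best first, with "p" (0 to 1); they miss things now and then, are a little off and sometimes report something else, mostly with a low value. They report only what shows in the picture. A call takes as long as a camera call. They do not tell look-alikes from the thing itself.
- arm.boxes_of(camera, name): "location" ([x, y, z] in m, in the coordinates of the camera as it stood for that picture, good to about 4 mm: the middle of the surface that is visible of it).
The state is a dict: "time_s": time; "joints": joint angles; "qvel": joint speeds; "joint_torque": joint torques, N m; "position": TCP position; "ee_rot": TCP orientation; "contact_force": force on the tool from outside, world axes, zero at the start; "moment": the same for the moment, N m; "gripper_width": opening from 0.0 (shut) to 1.0 (fully open); "grasp_force": force on a finger pad.
Only numpy, scipy, OpenCV 4.12 (cv2) and the standard library are available. Lean on these libraries where they do the work, as an engineer would, in place of code of your own. Each camera call takes 0.05 s, during which the arm holds its last target. There are 200 camera calls.

## Working session

There is one attempt and no reset: what is moved stays moved. The work goes in short steps, Python scripts to look and compute and a tool call to move; the robot and the scene stay as the last step left them, time stands still between calls to the robot, and variables do not carry over. Pictures are saved under pics/ and viewed, at most 10 in all, crops included, and the job is handed in when it is done.

Besides the shell and the picture viewer there is one more tool, called as name(argument=value, ...), one argument or row to a line, values as JSON. step_arm: Moves the arm, as the interface text tells. Its arguments: {"type":"object","properties":{"steps":{"type":"array"},"squeeze":{"type":"number"}},"required":["steps"]}

```bash
mkdir -p pics
cat > h.py <<'E'
import numpy as np,cv2
from workcell import arm
def snap(c,fn=None):
    i=arm.camera_info(c);f=arm.grab_frame(c)
    if fn: cv2.imwrite('pics/'+fn,f[:,:,::-1])
    return f,i
def pix(i,X):
    c=np.array(i['R'])@np.array(X)+np.array(i['t']);return i['fx']*c[0]/c[2]+i['cx'],i['fy']*c[1]/c[2]+i['cy']
def ray(i,u,v,z):
    R=np.array(i['R']);o=-R.T@np.array(i['t']);d=R.T@np.array([(u-i['cx'])/i['fx'],(v-i['cy'])/i['fy'],1]);return o+d*(z-o[2])/d[2]
def world(i,p): return np.array(i['R']).T@(np.array(p)-np.array(i['t']))
E
python3 - <<'E'
from h import *
np.set_printoptions(precision=4,suppress=True)
a=[]
for c in ['top','side']:
    f,i=snap(c);a.append(f)
    print(c,i['fx'],-np.array(i['R']).T@np.array(i['t']))
    for n in ['key','key_handle','stand','slideway','slit_mouth','tin']:
        for b in arm.boxes_of(c,n)[:3]:
            w=world(i,b['location']);print(n,round(b['p'],2),w,np.round(pix(i,w)))
    cv2.imwrite(f'pics/{c}0.png',f[:,:,::-1])
E
```

```text
top 391.3471539929912 [0.3697 0.0439 1.3212]
key 0.65 [0.5801 0.2327 0.1533] [219. 203.]
key 0.53 [0.4844 0.439  0.131 ] [152. 234.]
key_handle 0.7 [0.5768 0.2334 0.153 ] [219. 204.]
key_handle 0.59 [0.4844 0.4408 0.1337] [151. 234.]
stand 0.69 [0.4914 0.3269 0.0656] [193. 234.]
slideway 0.72 [0.5631 0.0222 0.0734] [288. 213.]
slit_mouth 0.93 [0.5576 0.0198 0.0739] [289. 214.]
slit_mouth 0.61 [ 0.4729 -0.3596  0.0223] [403. 243.]
tin 0.72 [ 0.4715 -0.3575  0.0219] [402. 243.]
side 446.9715677816374 [0.0762 0.8054 0.8407]
key 0.94 [0.4903 0.3442 0.1341] [239. 291.]
key 0.91 [0.4733 0.4491 0.1194] [213. 335.]
key 0.86 [0.6033 0.3422 0.112 ] [200. 275.]
key_handle 0.87 [0.6053 0.3419 0.1181] [199. 273.]
key_handle 0.74 [0.4923 0.3408 0.1418] [239. 287.]
key_handle 0.74 [0.5773 0.2435 0.1262] [236. 249.]
stand 0.66 [0.4776 0.3534 0.0578] [243. 320.]
slideway 0.77 [0.5477 0.054  0.0544] [291. 231.]
slit_mouth 0.9 [0.5476 0.0512 0.0586] [292. 230.]
slit_mouth 0.71 [ 0.76   -0.0826  0.0188] [257. 191.]
slit_mouth 0.31 [0.7576 0.2016 0.0493] [194. 235.]
tin 0.87 [ 0.4702 -0.3316  0.0435] [378. 175.]
```

View pics/top0.png

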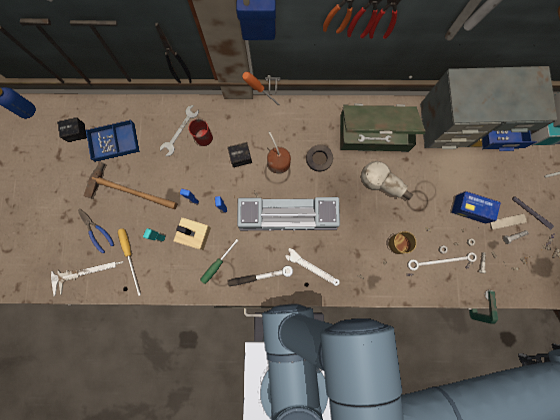

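Run:
```python
import cv2
f=cv2.imread('pics/side0.png');cv2.imwrite('pics/side0c.png',cv2.resize(f[180:390,150:420],None,fx=2.8,fy=2.8,interpolation=2))
```

```text
(no output)
```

View pics/side0c.png

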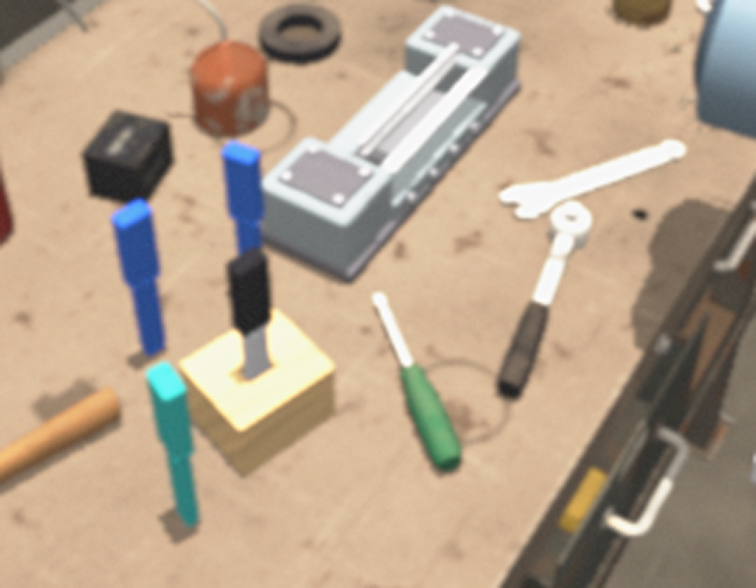

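The loose key is the black-handled one standing in the wooden stand (top image ~(186,231); crop (250,290)). The blue ones at top (188,196) and (220,203) and the turquoise one at (153,234) are look-alikes: wrong colour and not in the stand. The crop confirms this. The slideway is at (288,213).

```bash
cat >> h.py <<'E'
from scipy.spatial.transform import Rotation as Ro
np.set_printoptions(precision=4,suppress=True)
def plan(p,R,n=None,p0=None,R0=None):
    "tool-frame rows from the current (or given) pose to a target, const rate"
    s=arm.get_state();p0=np.array(s['position'] if p0 is None else p0);R0=np.array(s['ee_rot'] if R0 is None else R0)
    rv=Ro.from_matrix(R0.T@np.array(R)).as_rotvec();d=np.array(p)-p0
    n=n or int(max(np.ceil(np.linalg.norm(d)/.045),np.ceil(np.linalg.norm(rv)/.14),1))
    for k in range(n):
        Rk=R0@Ro.from_rotvec(rv*k/n).as_matrix();print(np.round(np.r_[rv/n,Rk.T@d/n*100],3).tolist(),end=',')
    print(n)
def key_R(yaw,lean=0):
    "tool R whose z is down (leaning), y along key y"
    Y=Ro.from_euler('z',yaw,degrees=True).as_matrix();l=np.radians(lean)
    z=np.array([np.sin(l),0,-np.cos(l)]);y=np.array([0,1,0]);s=-1
    return Y@np.c_[np.cross(y,z),y,z]
E
python3 - <<'E'
from h import *
s=arm.get_state();print(s['position'],s['joints'],s['gripper_width']);R=np.array(s['ee_rot']);print(R)
i=arm.camera_info('wrist');print(i['fx'],R.T@(-np.array(i['R']).T@np.array(i['t'])-np.array(s['position'])));print(np.array(i['R'])@R)
i=arm.camera_info('top')
for u,v in [(181,218),(210,224),(203,249),(174,243)]: print(ray(i,u,v,.06))
T=key_R(-12);print(T)
P1=[.44,-.2,.30]
for T in (key_R(-12),key_R(-12)@np.diag([-1,-1,1])):
    plan(P1,T);plan([.45,.33,.30],T,p0=P1,R0=T)
E
```

```text
[ 0.1739 -0.6263  0.2113] [-84.4585  14.0411  89.2545   0.0017  76.7014  -9.9755] 1.0021487507984004
[[ 0.9636  0.2675  0.    ]
 [ 0.2675 -0.9636 -0.    ]
 [ 0.      0.0001 -1.    ]]
313.9397556050013 [ 0.07    0.0001 -0.1627]
[[-0.0008  1.      0.0006]
 [-0.9606 -0.0006 -0.2778]
 [-0.2778 -0.0008  0.9606]]
[0.5451 0.3705 0.06  ]
[0.5262 0.275  0.06  ]
[0.4451 0.2944 0.06  ]
[0.4635 0.3889 0.06  ]
[[-0.9781  0.2079  0.    ]
 [ 0.2079  0.9781  0.    ]
 [ 0.      0.     -1.    ]]
[0.0, 0.0, -0.133, 1.852, -1.698, -0.443],[0.0, 0.0, -0.133, 2.061, -1.437, -0.443],[0.0, 0.0, -0.133, 2.234, -1.151, -0.443],[0.0, 0.0, -0.133, 2.367, -0.845, -0.443],[0.0, 0.0, -0.133, 2.458, -0.523, -0.443],[0.0, 0.0, -0.133, 2.505, -0.192, -0.443],[0.0, 0.0, -0.133, 2.509, 0.142, -0.443],[0.0, 0.0, -0.133, 2.468, 0.473, -0.443],[0.0, 0.0, -0.133, 2.383, 0.797, -0.443],[0.0, 0.0, -0.133, 2.256, 1.106, -0.443],[0.0, 0.0, -0.133, 2.09, 1.395, -0.443],[0.0, 0.0, -0.133, 1.886, 1.66, -0.443],[0.0, 0.0, -0.133, 1.649, 1.896, -0.443],[0.0, 0.0, -0.133, 1.383, 2.098, -0.443],[0.0, 0.0, -0.133, 1.093, 2.263, -0.443
[... 873 characters left out ...]
.739],[0.0, -0.0, 0.04, 2.325, -3.483, -0.739],[0.0, -0.0, 0.04, 2.184, -3.573, -0.739],[0.0, -0.0, 0.04, 2.04, -3.658, -0.739],[0.0, -0.0, 0.04, 1.892, -3.736, -0.739],[0.0, -0.0, 0.04, 1.741, -3.809, -0.739],[0.0, -0.0, 0.04, 1.587, -3.876, -0.739],12
[0.0, 0.0, 0.0, -0.837, -4.337, 0.0],[0.0, 0.0, 0.0, -0.837, -4.337, 0.0],[0.0, 0.0, 0.0, -0.837, -4.337, 0.0],[0.0, 0.0, 0.0, -0.837, -4.337, 0.0],[0.0, 0.0, 0.0, -0.837, -4.337, 0.0],[0.0, 0.0, 0.0, -0.837, -4.337, 0.0],[0.0, 0.0, 0.0, -0.837, -4.337, 0.0],[0.0, 0.0, 0.0, -0.837, -4.337, 0.0],[0.0, 0.0, 0.0, -0.837, -4.337, 0.0],[0.0, 0.0, 0.0, -0.837, -4.337, 0.0],[0.0, 0.0, 0.0, -0.837, -4.337, 0.0],[0.0, 0.0, 0.0, -0.837, -4.337, 0.0],12
```

step_arm(
  steps=[
    [0,0,-0.133,1.85,-1.7,-0.44,8.5],
    [0,0,-0.133,2.06,-1.44,-0.44,8.5],
    [0,0,-0.133,2.23,-1.15,-0.44,8.5],
    [0,0,-0.133,2.37,-0.85,-0.44,8.5],
    [0,0,-0.133,2.46,-0.52,-0.44,8.5],
    [0,0,-0.133,2.5,-0.2,-0.44,8.5],
    [0,0,-0.133,2.5,0.14,-0.44,8.5],
    [0,0,-0.133,2.47,0.47,-0.44,8.5],
    [0,0,-0.133,2.38,0.8,-0.44,8.5],
    [0,0,-0.133,2.26,1.1,-0.44,8.5],
    [0,0,-0.133,2.09,1.4,-0.44,8.5],
    [0,0,-0.133,1.89,1.66,-0.44,8.5],
  ],
)

```text
time_s: 1.9
position: [0.3339, -0.3696, 0.2645]
ee_rot: [[-0.297, 0.955, 0.0], [0.955, 0.297, -0.0], [-0.0, 0.0, -1.0]]
contact_force: [0.6, 0.5, -0.4]
gripper_width: 0.997
grasp_force: 0.0
```

step_arm(
  steps=[
    [0,0,-0.133,1.65,1.9,-0.44,8.5],
    [0,0,-0.133,1.38,2.1,-0.44,8.5],
    [0,0,-0.133,1.1,2.26,-0.44,8.5],
    [0,0,-0.133,0.78,2.39,-0.44,8.5],
    [0,0,-0.133,0.46,2.47,-0.44,8.5],
    [0,0,-0.133,0.13,2.51,-0.44,8.5],
    [0,0,-0.133,-0.2,2.5,-0.44,8.5],
    [0,0,-0.133,-0.54,2.46,-0.44,8.5],
  ],
)

```text
time_s: 2.7
position: [0.4405, -0.199, 0.2997]
ee_rot: [[-0.979, 0.204, 0.0], [0.204, 0.979, -0.0], [-0.0, -0.0, -1.0]]
contact_force: [0.1, 0.7, -0.2]
gripper_width: 0.999
grasp_force: 0.0
```

step_arm(
  steps=[
    [0,0,0,0.8,4.3,0,8.5],
    [0,0,0,0.8,4.3,0,8.5],
    [0,0,0,0.8,4.3,0,8.5],
    [0,0,0,0.8,4.3,0,8.5],
  ],
)

```text
time_s: 3.1
position: [0.4445, -0.0235, 0.2996]
ee_rot: [[-0.978, 0.21, 0.001], [0.21, 0.978, -0.0], [-0.001, 0.0, -1.0]]
contact_force: [1.3, 0.3, -0.7]
gripper_width: 0.994
grasp_force: 0.0
```

Run:
```python
from h import *
s=arm.get_state();print(s['time_s'],s['position'],s['joints'])
f,i=snap('wrist','w1.png');print(-np.array(i['R']).T@np.array(i['t']))
for n in ['slideway','slit_mouth']:
    for b in arm.boxes_of('wrist',n)[:2]: w=world(i,b['location']);print(n,b['p'],w,pix(i,w))
plan([.47,.34,.3],key_R(-12))
```

```text
3.1 [ 0.4445 -0.0235  0.2996] [-17.6796 -18.5949 111.7732   0.005   86.7736 -95.574 ]
[ 0.3751 -0.0088  0.4622]
slideway 0.72 [0.5447 0.0284 0.075 ] (np.float64(327.61798177722466), np.float64(245.69918960986624))
slideway 0.68 [0.7371 0.2075 0.0242] (np.float64(451.46796562500754), np.float64(320.49397924642824))
slit_mouth 0.83 [0.5481 0.0309 0.0789] (np.float64(330.36988203639265), np.float64(248.75481918966886))
slit_mouth 0.66 [ 0.7311 -0.0784  0.0188] (np.float64(277.32310276188815), np.float64(346.5911147201715))
[-0.0, 0.0, 0.0, 0.55, 4.007, -0.006],[-0.0, 0.0, 0.0, 0.552, 4.007, -0.006],[-0.0, 0.0, 0.0, 0.553, 4.007, -0.006],[-0.0, 0.0, 0.0, 0.555, 4.007, -0.005],[-0.0, 0.0, 0.0, 0.556, 4.006, -0.005],[-0.0, 0.0, 0.0, 0.558, 4.006, -0.005],[-0.0, 0.0, 0.0, 0.559, 4.006, -0.005],[-0.0, 0.0, 0.0, 0.561, 4.006, -0.005],[-0.0, 0.0, 0.0, 0.562, 4.006, -0.005],9
```

View pics/w1.png

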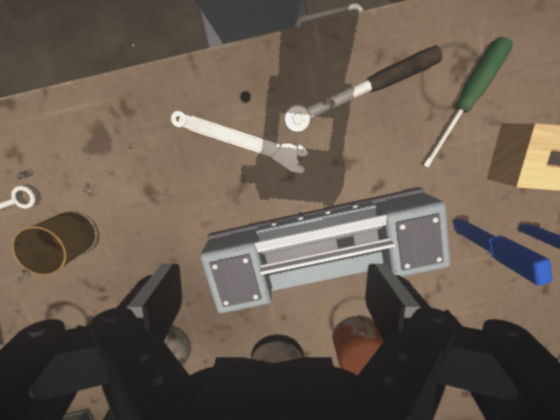

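The wrist view shows the slideway at about (325,250) with its slit. There is a dark patch in the slit at (345,242) that might be the slot. The stand is at the right edge (540,155).

step_arm(
  steps=[
    [0,0,0,0.5,4.0,0,8.5],
    [0,0,0,0.5,4.0,0,8.5],
    [0,0,0,0.5,4.0,0,8.5],
    [0,0,0,0.5,4.0,0,8.5],
    [0,0,0,0.5,4.0,0,8.5],
    [0,0,0,0.5,4.0,0,8.5],
    [0,0,0,0.5,4.0,0,8.5],
    [0,0,0,0.5,4.0,0,8.5],
    [0,0,0,0.5,4.0,0,8.5],
    [0,0,0,0,0,0,8.5],
  ],
)

```text
time_s: 4.25
position: [0.4766, 0.3386, 0.2986]
ee_rot: [[-0.978, 0.207, -0.001], [0.207, 0.978, 0.0], [0.001, 0.0, -1.0]]
contact_force: [-0.3, -0.5, -0.2]
gripper_width: 0.993
grasp_force: 0.0
```

Run:
```python
from h import *
f=cv2.imread('pics/w1.png');a=cv2.resize(f[185:315,200:460],None,fx=3,fy=3,interpolation=2)
s=arm.get_state();print(s['time_s'],s['position'],s['joints'])
f,i=snap('wrist','w2.png');print(-np.array(i['R']).T@np.array(i['t']))
import pickle;pickle.dump(i,open('i2.p','wb'))
for n in ['key','key_handle','stand']:
    for b in arm.boxes_of('wrist',n)[:3]: w=world(i,b['location']);print(n,b['p'],w,pix(i,w))
u,v=map(int,pix(i,[.49,.335,.12]));u=min(max(u,130),430);v=min(max(v,100),320)
print('crop origin',u-130,v-100)
b=cv2.resize(f[v-100:v+100,u-130:u+130,::-1],None,fx=3,fy=3,interpolation=2)
cv2.imwrite('pics/a.png',a);cv2.imwrite('pics/b.png',b)
```

```text
4.25 [0.4766 0.3386 0.2986] [ 24.2716   1.9008  93.5837   0.0335  84.5484 -53.8029]
[0.4074 0.3529 0.4613]
key 0.8 [0.4795 0.4401 0.1476] (np.float64(372.58578485577505), np.float64(176.28314650751568))
key 0.74 [0.6078 0.3377 0.1323] (np.float64(295.6753403090827), np.float64(297.3938891381466))
key 0.66 [0.4889 0.3392 0.1765] (np.float64(276.7621140134128), np.float64(213.07599358216962))
key_handle 0.98 [0.5765 0.2386 0.136 ] (np.float64(207.02265369733743), np.float64(291.4007418825785))
key_handle 0.97 [0.4903 0.3395 0.1742] (np.float64(277.36268754704724), np.float64(213.69956946079628))
key_handle 0.94 [0.4795 0.4358 0.1437] (np.float64(367.2549045664852), np.float64(176.52631698216427))
stand 0.93 [0.4783 0.3461 0.0643] (np.float64(279.37270492246455), np.float64(179.78299200798318))
crop origin 142 100
```

View pics/a.png

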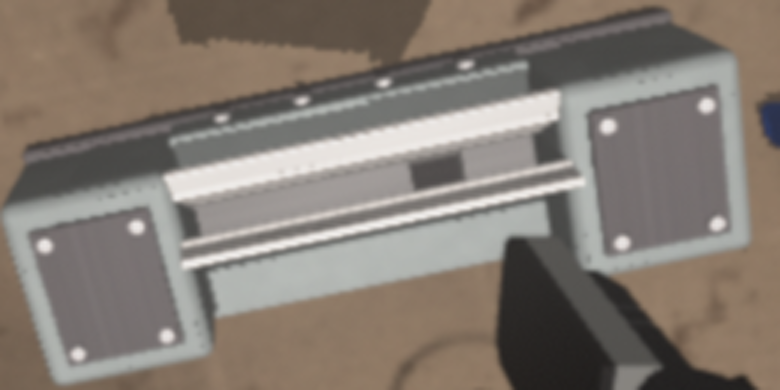

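View pics/b.png

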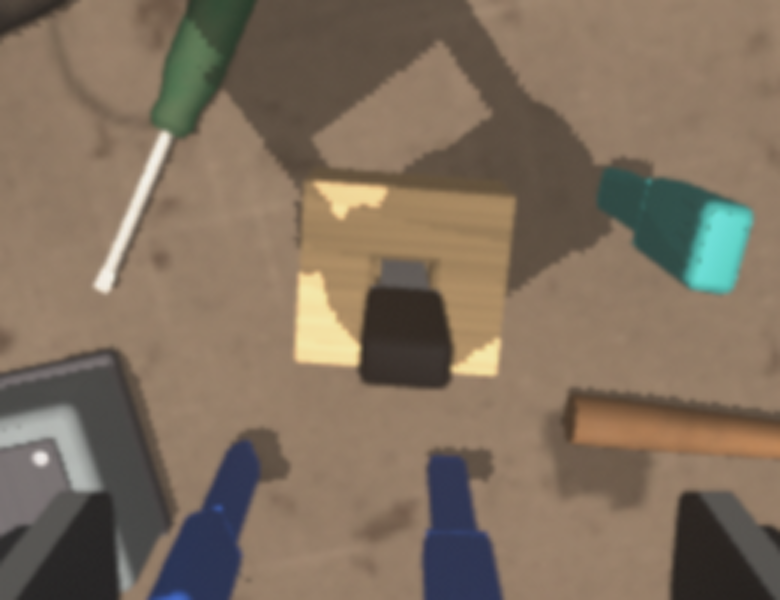

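Crop a shows the slideway's two bolt plates, centred at w1 px (421,243) and (235.3,282). The dark slot shows between px 337 and 354 at row ~242. Crop b shows the black key in the stand, its top face centred at w2 px ≈(277,221) and tilted about 4° to the tool.

Run:
```python
from h import *
import pickle;i=pickle.load(open('i2.p','rb'))
# w1 camera: same rigid mount; rebuild from w1 tool pose
R2=np.array(arm.get_state()['ee_rot']);p2=np.array(arm.get_state()['position'])
M=np.array(i['R'])@R2;c=R2.T@(-np.array(i['R']).T@np.array(i['t'])-p2)
R1=np.array([[-.978,.21,.001],[.21,.978,0],[-.001,0,-1]]);p1=np.array([.4445,-.0235,.2996])
C=p1+R1@c;i1=dict(i);i1['R']=M@R1.T;i1['t']=-i1['R']@C
A=lambda u,v,z:ray(i1,200+u/3,185+v/3,z)
L=[A(*q,.081) for q in [(44,246),(137,227),(167,336),(78,355)]];Rr=[A(*q,.081) for q in [(608,126),(706,105),(717,223),(622,243)]]
l=np.mean(L,0);r=np.mean(Rr,0);d=r-l;print('plates',l,r,np.linalg.norm(d),'centre',(l+r)/2)
yaw=-np.degrees(np.arctan2(d[0],d[1]));print('yaw slideway',yaw)
ex=np.array([np.cos(np.radians(yaw)),np.sin(np.radians(yaw))]);ey=np.array([-ex[1],ex[0]])
for q in [(412,178),(463,168),(412,165),(463,155)]:
  w=A(*q,.03)-(l+r)/2;print('slot edge',w[:2]@ex,w[:2]@ey)
for q in [(8,210),(735,55),(748,243),(58,382)]:
  w=A(*q,.081)-(l+r)/2;print('corner',w[:2]@ex,w[:2]@ey)
B=lambda u,v,z:ray(i,142+u/3,100+v/3,z)
t=[B(*q,.18) for q in [(362,338),(450,345),(447,386),(360,380)]];print(np.array(t),np.mean(t,0))
e=[t[1]-t[0],t[2]-t[3],B(515,195,.06)-B(305,178,.06),B(498,375,.06)-B(296,361,.06)]
for d in e: print('yaw',-np.degrees(np.arctan2(d[0],d[1])),np.linalg.norm(d))
```

```text
plates [ 0.5685 -0.098   0.081 ] [0.5637 0.1514 0.081 ] 0.24944041165873465 centre [0.5661 0.0267 0.081 ]
yaw slideway 1.0828306957831189
slot edge -0.0008094923575845865 0.02473926714212738
slot edge -0.0003655799357460598 0.04999506634474882
slot edge -0.007547871982118718 0.025898038902344066
slot edge -0.007085057631168151 0.05104744235641606
corner -0.048345210931247905 -0.15652154703058518
corner -0.04730003499203819 0.1592038941442812
corner 0.040673123325174046 0.15818989972445852
corner 0.0397577234659057 -0.15860307858251846
[[0.4848 0.3266 0.18  ]
 [0.4927 0.3529 0.18  ]
 [0.5057 0.3494 0.18  ]
 [0.4981 0.323  0.18  ]] [0.4953 0.338  0.18  ]
yaw -16.720065024380784 0.027490581975300726
yaw -16.14682598784725 0.02750305731397837
yaw -16.581160152267216 0.08934500185155415
yaw -16.148179883012066 0.09066139415795574
```

Run:
```python
from h import *
import pickle;i=pickle.load(open('i2.p','rb'))
T=key_R(-16.4);plan([.495,.338,.22],T,4);plan([.495,.338,.131],T,4,p0=[.495,.338,.22],R0=T)
R2=np.array(arm.get_state()['ee_rot']);p2=np.array(arm.get_state()['position'])
M=np.array(i['R'])@R2;c=R2.T@(-np.array(i['R']).T@np.array(i['t'])-p2)
R1=np.array([[-.978,.21,.001],[.21,.978,0],[-.001,0,-1]]);p1=np.array([.4445,-.0235,.2996])
C=p1+R1@c;i1=dict(i);i1['R']=M@R1.T;i1['t']=-i1['R']@C
for v in (130,155,205,222):
  print(v,*[(ray(i1,200+375/3,185+v/3,z)-[.5661,.0267,0])[:2] for z in (.078,.087)])
# expected pixel of flaring lips: mouth edges
ex=np.array([.99982,.0189]);
for x,z in [(-.0255-.0102,.078),(-.0255+.0102,.078),(-.0255-.02,.087),(-.0255-.005,.087)]:
  u,v=pix(i1,[.5661+x,.0267,z]);print(x,z,(u-200)*3,(v-185)*3)
```

```text
[-0.0, 0.0, 0.018, -0.433, 0.172, 1.979],[-0.0, 0.0, 0.018, -0.429, 0.18, 1.979],[-0.0, 0.0, 0.018, -0.426, 0.187, 1.979],[-0.0, 0.0, 0.018, -0.423, 0.195, 1.979],4
[0.0, 0.0, 0.0, 0.0, 0.0, 2.225],[0.0, 0.0, 0.0, 0.0, 0.0, 2.225],[0.0, 0.0, 0.0, 0.0, 0.0, 2.225],[0.0, 0.0, 0.0, 0.0, 0.0, 2.225],4
130 [-0.0476  0.0061] [-0.0509  0.0052]
155 [-0.0363  0.0042] [-0.0399  0.0034]
205 [-0.0131  0.0004] [-0.0173 -0.0003]
222 [-0.005  -0.0009] [-0.0094 -0.0016]
-0.035699999999999996 0.078 365.70793206665945 158.73499642159607
-0.015299999999999998 0.078 373.3279749902342 201.29448486879906
-0.0455 0.087 365.08648464117397 144.99670283893246
-0.0305 0.087 370.87387340938085 177.4244674948396
```

step_arm(
  steps=[
    [0,0,0.018,-0.43,0.18,1.98,8.5],
    [0,0,0.018,-0.43,0.18,1.98,8.5],
    [0,0,0.018,-0.43,0.19,1.98,8.5],
    [0,0,0.018,-0.42,0.19,1.98,8.5],
    [0,0,0,0,0,2.2,8.5],
    [0,0,0,0,0,2.2,8.5],
    [0,0,0,0,0,2.2,8.5],
    [0,0,0,0,0,2.2,8.5],
    [0,0,0,0,0,0,7],
  ],
  squeeze=40,
)

```text
time_s: 5.35
position: [0.4927, 0.337, 0.1288]
ee_rot: [[-0.96, 0.281, -0.006], [0.281, 0.96, -0.003], [0.005, -0.004, -1.0]]
contact_force: [0.3, -0.1, -0.2]
gripper_width: 0.853
grasp_force: 0.0
```

step_arm(
  steps=[
    [0,0,0,0,0,0,4],
    [0,0,0,0,0,0,3],
    [0,0,0,0,0,0,2],
    [0,0,0,0,0,0,2],
    [0,0,0,0,0,0,2],
    [0,0,0,0,0,0,2],
  ],
)

```text
time_s: 5.95
position: [0.4956, 0.3398, 0.1341]
ee_rot: [[-0.96, 0.279, 0.003], [0.279, 0.96, 0.001], [-0.003, 0.001, -1.0]]
contact_force: [-0.1, -0.7, 5.1]
gripper_width: 0.343
grasp_force: 42.1
```

```bash
cat >> h.py <<'E'
C=np.array([.5661,.0267,0]);YAW=1.08;L=.119
def tcp(y,s,lean=28,dx=0):
    "TCP pos, R for key tip at slideway y, s along lean above rail"
    Y=Ro.from_euler('z',YAW,degrees=True).as_matrix();R=key_R(YAW,lean)
    a=np.radians(28);tip=C+Y@(np.array([dx,y,.03])+s*np.array([-np.sin(a),0,np.cos(a)]))
    return tip-R[:,2]*L,R
def tip():
    s=arm.get_state();R=np.array(s['ee_rot']);Y=Ro.from_euler('z',YAW,degrees=True).as_matrix()
    t=np.array(s['position'])+R[:,2]*L
    print('t',s['time_s'],'tip slideway',Y.T@(t-C),'F',np.array(s['contact_force']),'M',np.array(s['moment']),'w',s['gripper_width'],s['grasp_force'],'lean',np.degrees(np.arctan2(R[0,2],-R[2,2])))
E
python3 - <<'E'
from h import *
s=arm.get_state();print(s['position']);p=np.array([.4956,.3398,.285])
t,R=tcp(.067,.110);print(t)
plan(t,R,p0=p,R0=key_R(-16.3))
E
```

```text
[0.4956 0.3398 0.1341]
[0.4573 0.0917 0.2322]
[-0.012, -0.081, -0.05, -0.549, -4.148, 0.88],[-0.012, -0.081, -0.05, -0.272, -4.179, 0.862],[-0.012, -0.081, -0.05, 0.004, -4.197, 0.821],[-0.012, -0.081, -0.05, 0.276, -4.199, 0.758],[-0.012, -0.081, -0.05, 0.542, -4.188, 0.673],[-0.012, -0.081, -0.05, 0.799, -4.162, 0.567],6
```

step_arm(
  steps=[
    [0,0,0,0,0,-1,2],
    [0,0,0,0,0,-2,2],
    [0,0,0,0,0,-4,2],
    [0,0,0,0,0,-4,2],
    [0,0,0,0,0,-4,2],
    [0,0,0,0,0,0,2],
  ],
  squeeze=60,
)

```text
time_s: 6.55
position: [0.497, 0.3409, 0.2896]
ee_rot: [[-0.96, 0.279, 0.011], [0.279, 0.96, 0.005], [-0.009, 0.008, -1.0]]
contact_force: [1.4, 0.8, -1.4]
gripper_width: 0.341
grasp_force: 60.4
```

step_arm(
  steps=[
    [0,0,0,0,-2,0,2],
    [-0.012,-0.081,-0.05,-0.5,-3.8,0.9,2],
    [-0.012,-0.081,-0.05,-0.25,-3.8,0.87,2],
    [-0.012,-0.081,-0.05,0,-3.85,0.83,2],
    [-0.012,-0.081,-0.05,0.27,-3.85,0.76,2],
    [-0.012,-0.081,-0.05,0.5,-3.9,0.68,2],
    [-0.012,-0.081,-0.05,0.8,-3.9,0.57,2],
    [0,0,0,0,0,0,2],
    [0,0,0,0,0,0,2],
  ],
)

```text
time_s: 7.45
position: [0.4528, 0.0906, 0.2271]
ee_rot: [[-0.884, -0.02, 0.467], [-0.018, 1.0, 0.007], [-0.467, -0.002, -0.884]]
contact_force: [0.3, 0.3, -2.2]
gripper_width: 0.343
grasp_force: 61.1
```

Run:
```python
from h import *
tip();t,R=tcp(.067,.110);s=arm.get_state();print(s['position'],s['joints']);plan(t,R)
f,i=snap('wrist');print('tip predicted px',pix(i,np.array(s['position'])+np.array(s['ee_rot'])[:,2]*L))
Y=Ro.from_euler('z',YAW,degrees=True).as_matrix()
for x in [(-.0255,.067,.078),(-.0255,.0,.078),(-.0357,.085,.078),(-.0153,.085,.078),(0,.067,.03)]: print(x,pix(i,C+Y@x))
cv2.imwrite('pics/w3.png',cv2.resize(f[60:340,60:480,::-1],None,fx=1.9,fy=1.9,interpolation=2))
f,i=snap('side');u,v=map(int,pix(i,C+[-.03,.067,.1]));print(u,v)
cv2.imwrite('pics/s3.png',cv2.resize(f[v-100:v+80,u-100:u+140,::-1],None,fx=3,fy=3,interpolation=2))
```

```text
t 7.45 tip slideway [-0.0564  0.0659  0.1219] F [ 0.2846  0.2997 -2.1786] M [ 0.0615  0.5024 -0.0069] w 0.3429771447598414 61.1368453502655 lean 27.853947813456674
[0.4528 0.0906 0.2271] [ -4.2777 -34.0261 132.7668   3.0086  53.5371 -96.6176]
[-0.001, -0.003, 0.002, -0.636, 0.091, -0.237],1
tip predicted px (np.float64(273.4670791141375), np.float64(201.38121686372506))
(-0.0255, 0.067, 0.078) (np.float64(274.5005060550932), np.float64(195.57364137658104))
(-0.0255, 0.0, 0.078) (np.float64(213.27954958149797), np.float64(195.5201431850939))
(-0.0357, 0.085, 0.078) (np.float64(291.32351822854844), np.float64(188.38092702623902))
(-0.0153, 0.085, 0.078) (np.float64(290.5963953267914), np.float64(202.50410890608006))
(0, 0.067, 0.03) (np.float64(274.3952030585707), np.float64(185.93454112596757))
286 228
```

View pics/w3.png

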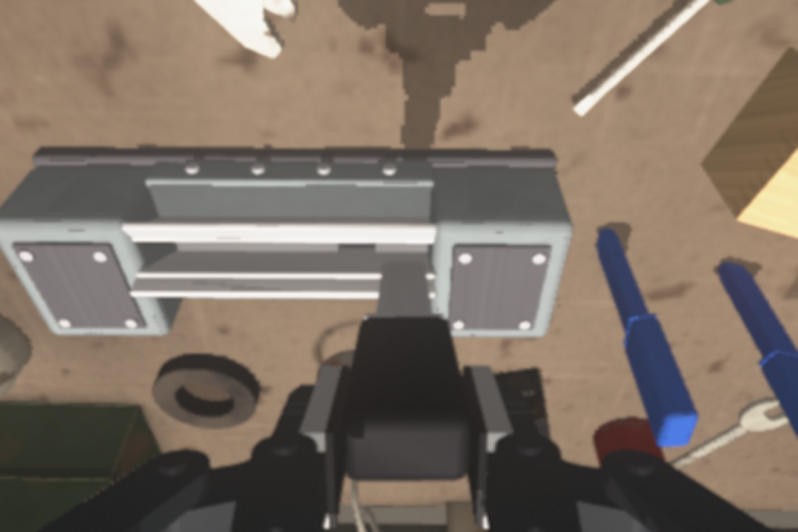

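View pics/s3.png

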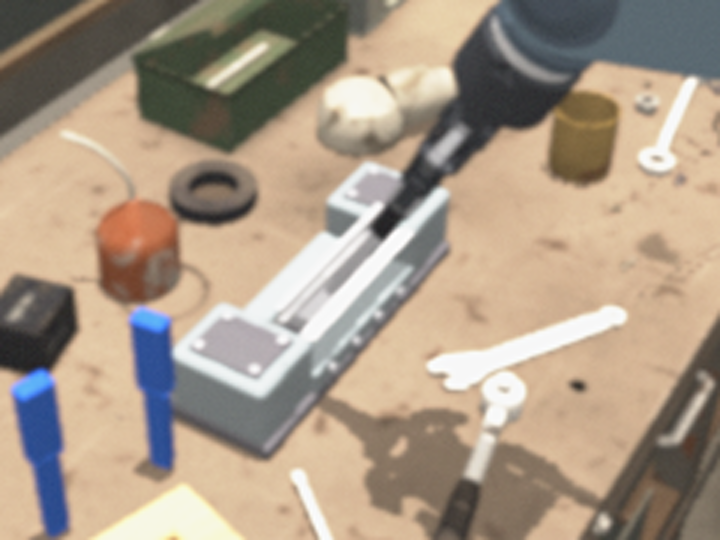

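The wrist crop shows the blade tip at (404,262), as predicted (406,268). The lips are at y≈241 and 272, also as predicted. The dark slot is at x 338–376 (slideway y≈+0.037). The side view agrees: the key leans over the slit, near its far end in that view.

step_arm(
  steps=[
    [0,0,0,-0.3,0.1,0,2],
    [0,0,0,-0.3,0,0,2],
    [0,0,0,0,0,1.2,2],
    [0,0,0,0,0,1.2,2],
    [0,0,0,0,0,1,2],
    [0,0,0,0,0,0.8,2],
    [0,0,0,0,0,0.4,2],
    [0,0,0,0,0,0,2],
  ],
)

```text
time_s: 8.35
position: [0.4812, 0.0932, 0.191]
ee_rot: [[-0.883, -0.023, 0.469], [-0.022, 1.0, 0.008], [-0.469, -0.003, -0.883]]
contact_force: [-0.4, -0.4, -3.7]
gripper_width: 0.34
grasp_force: 61.1
```

Run:
```python
from h import *
tip();t,R=tcp(.067,.052);plan(t,R)
```

```text
t 8.35 tip slideway [-0.0279  0.068   0.0859] F [-0.3709 -0.3761 -3.6773] M [-0.0266  0.5399  0.0298] w 0.3399931002371555 61.133211851119995 lean 27.96063795321695
[-0.0, -0.001, 0.005, 0.17, -0.106, 1.044],1
```

step_arm(
  steps=[
    [0,0,0,0.15,-0.1,0,2],
    [0,0,0,0,0,0.5,2],
    [0,0,0,0,0,0.6,2],
    [0,0,0,0,0,0.6,2],
    [0,0,0,0,0,0.6,2],
    [0,0,0,0,0,0.6,2],
    [0,0,0,0,0,0.6,2],
    [0,0,0,0,0,0.5,2],
    [0,0,0,0,0,0,2],
  ],
)

```text
time_s: 9.25
position: [0.4985, 0.0924, 0.1546]
ee_rot: [[-0.883, -0.023, 0.469], [-0.021, 1.0, 0.008], [-0.469, -0.003, -0.883]]
contact_force: [0.3, -0.2, -2.6]
gripper_width: 0.338
grasp_force: 61.1
```

Run:
```python
from h import *
tip();t,R=tcp(.067,.010);plan(t,R)
```

```text
t 9.25 tip slideway [-0.0106  0.0669  0.0495] F [ 0.3499 -0.2078 -2.6328] M [ 0.0295  0.5946 -0.0106] w 0.33771940574945064 61.085543632507324 lean 27.938593684830167
[-0.001, -0.001, 0.005, -0.012, 0.009, 1.219],1
```

step_arm(
  steps=[
    [0,0,0,0,0,0.5,2],
    [0,0,0,0,0,0.5,2],
    [0,0,0,0,0,0.4,2],
    [0,0,0,0,0,0.3,2],
    [0,0,0,0,0,0.2,2],
    [0,0,0,0,0,0,2],
  ],
)

```text
time_s: 9.85
position: [0.5076, 0.0925, 0.1385]
ee_rot: [[-0.883, -0.023, 0.47], [-0.021, 1.0, 0.008], [-0.47, -0.003, -0.883]]
contact_force: [0.1, -0.7, -3.4]
gripper_width: 0.338
grasp_force: 61.2
```

step_arm(
  steps=[
    [0,0,0,0,0,0.1,2],
    [0,0,0,0,0,0.1,2],
    [0,0,0,0,0,0,2],
  ],
)

```text
time_s: 10.15
position: [0.5086, 0.0925, 0.1371]
ee_rot: [[-0.882, -0.023, 0.47], [-0.021, 1.0, 0.008], [-0.47, -0.003, -0.883]]
contact_force: [0.2, -0.7, -2.6]
gripper_width: 0.341
grasp_force: 61.2
```

step_arm(
  steps=[
    [0,0,0,0,0,0.1,2],
    [0,0,0,0,0,0.1,2],
    [0,0,0,0,0,0,2],
  ],
)

```text
time_s: 10.45
position: [0.5099, 0.0925, 0.1357]
ee_rot: [[-0.882, -0.023, 0.471], [-0.021, 1.0, 0.008], [-0.471, -0.003, -0.882]]
contact_force: [-0.4, -0.1, -1.2]
gripper_width: 0.335
grasp_force: 61.4
```

step_arm(
  steps=[
    [0,0,0,0,0,0.1,2],
    [0,0,0,0,0,0,2],
  ],
)

```text
time_s: 10.65
position: [0.5108, 0.0925, 0.1355]
ee_rot: [[-0.881, -0.023, 0.472], [-0.021, 1.0, 0.008], [-0.472, -0.003, -0.882]]
contact_force: [-4.0, -0.8, 4.2]
gripper_width: 0.341
grasp_force: 62.3
```

Contact on the rail (force jump of about 7 N, tip z ≈ 30.5 mm). Now drawing it towards the slot.

step_arm(
  steps=[
    [0,0,0,0,-0.2,0,2],
    [0,0,0,0,-0.3,0,2],
    [0,0,0,0,-0.3,0,2],
    [0,0,0,0,-0.3,0,2],
    [0,0,0,0,-0.3,0,2],
    [0,0,0,0,-0.2,0,2],
    [0,0,0,0,-0.2,0,2],
    [0,0,0,0,0,0,2],
  ],
)

```text
time_s: 11.45
position: [0.5108, 0.0741, 0.1349]
ee_rot: [[-0.882, -0.022, 0.471], [-0.021, 1.0, 0.008], [-0.471, -0.003, -0.882]]
contact_force: [-0.3, 1.1, 4.0]
gripper_width: 0.336
grasp_force: 61.9
```

Run:
```python
from h import *
tip()
```

```text
t 11.45 tip slideway [0.0016 0.0483 0.0299] F [-0.2764  1.1152  4.0268] M [ 0.5296 -0.3918  0.3117] w 0.3355572202735351 61.875118017196655 lean 28.097492372946515
```

step_arm(
  steps=[
    [0,0,0,0,-0.1,0.05,2],
    [0,0,0,0,-0.1,0,2],
    [0,0,0,0,-0.1,0,2],
    [0,0,0,0,-0.1,0,2],
    [0,0,0,0,-0.1,0,2],
    [0,0,0,0,-0.1,0,2],
    [0,0,0,0,-0.1,0,2],
    [0,0,0,0,0,0,2],
  ],
)

```text
time_s: 12.25
position: [0.5112, 0.0679, 0.1347]
ee_rot: [[-0.882, -0.023, 0.471], [-0.021, 1.0, 0.009], [-0.471, -0.002, -0.882]]
contact_force: [-1.5, 3.2, 6.3]
gripper_width: 0.336
grasp_force: 62.2
```

step_arm(
  steps=[
    [0,0,0,0,-0.1,0,2],
    [0,0,0,0,-0.1,0,2],
    [0,0,0,0,0,0,2],
  ],
)

```text
time_s: 12.55
position: [0.5112, 0.0655, 0.1344]
ee_rot: [[-0.882, -0.023, 0.471], [-0.021, 1.0, 0.008], [-0.471, -0.003, -0.882]]
contact_force: [-0.7, 3.0, 4.9]
gripper_width: 0.34
grasp_force: 62.0
```

step_arm(
  steps=[
    [0,0,0,0,-0.1,0.02,2],
    [0,0,0,0,-0.1,0,2],
    [0,0,0,0,0,0,2],
  ],
)

```text
time_s: 12.85
position: [0.5089, 0.0631, 0.1314]
ee_rot: [[-0.885, -0.023, 0.465], [-0.022, 1.0, 0.007], [-0.465, -0.004, -0.885]]
contact_force: [0.8, 0.3, -4.1]
gripper_width: 0.341
grasp_force: 61.2
```

step_arm(
  steps=[
    [0,0,0,0,-0.1,0.02,2],
    [0,0,0,0,0,0,2],
  ],
)

```text
time_s: 13.05
position: [0.5099, 0.0623, 0.1321]
ee_rot: [[-0.884, -0.023, 0.467], [-0.021, 1.0, 0.008], [-0.467, -0.003, -0.884]]
contact_force: [0.0, 0.0, -3.0]
gripper_width: 0.336
grasp_force: 61.3
```

It dropped: the contact force vanished and z fell. Now lowering it into the slot.

step_arm(
  steps=[
    [0,0,0,0,0,0.3,2],
    [0,0,0,0,0,0.3,2],
    [0,0,0,0,0,0.2,2],
    [0,0,0,0,0,0,2],
  ],
)

```text
time_s: 13.45
position: [0.5147, 0.0625, 0.1262]
ee_rot: [[-0.883, -0.023, 0.469], [-0.022, 1.0, 0.008], [-0.469, -0.003, -0.883]]
contact_force: [-0.9, -0.4, -3.5]
gripper_width: 0.337
grasp_force: 61.2
```

Run:
```python
from h import *
tip()
```

```text
t 13.45 tip slideway [0.0052 0.0367 0.0211] F [-0.8622 -0.3628 -3.5032] M [-0.1977  0.5937 -0.0752] w 0.3367627511649326 61.2134063243866 lean 27.98904250828396
```

Free descent; 8 mm more is needed along the lean.

step_arm(
  steps=[
    [0,0,0,0,0,0.2,2],
    [0,0,0,0,0,0.2,2],
    [0,0,0,0,0,0.1,2],
    [0,0,0,0,0,0,2],
  ],
)

```text
time_s: 13.85
position: [0.5173, 0.0626, 0.1221]
ee_rot: [[-0.882, -0.023, 0.47], [-0.021, 1.0, 0.008], [-0.47, -0.003, -0.883]]
contact_force: [0.9, -0.6, -3.0]
gripper_width: 0.336
grasp_force: 61.2
```

step_arm(
  steps=[
    [0,0,0,0,0,0.1,2],
    [0,0,0,0,0,0.1,2],
    [0,0,0,0,0,0,2],
  ],
)

```text
time_s: 14.15
position: [0.5182, 0.0626, 0.1204]
ee_rot: [[-0.882, -0.023, 0.47], [-0.021, 1.0, 0.008], [-0.47, -0.003, -0.883]]
contact_force: [0.7, -2.0, -3.6]
gripper_width: 0.342
grasp_force: 61.2
```

step_arm(
  steps=[
    [0,0,0,0,0,0.1,2],
    [0,0,0,0,0,0,2],
  ],
)

```text
time_s: 14.35
position: [0.5188, 0.0626, 0.1198]
ee_rot: [[-0.882, -0.023, 0.47], [-0.021, 1.0, 0.008], [-0.47, -0.003, -0.882]]
contact_force: [-0.2, -1.4, -2.6]
gripper_width: 0.342
grasp_force: 61.5
```

step_arm(
  steps=[
    [0,0,0,0,0,0.1,2],
    [0,0,0,0,0,0,3.5],
    [0,0,0,0,0,0,4.5],
    [0,0,0,0,0,0,6],
    [0,0,0,0,0,0,6],
    [0,0,0,0,0,0,6],
  ],
  squeeze=20,
)

```text
time_s: 14.95
position: [0.5192, 0.0627, 0.1188]
ee_rot: [[-0.882, -0.023, 0.47], [-0.021, 1.0, 0.008], [-0.47, -0.003, -0.883]]
contact_force: [0.0, 0.3, 0.1]
gripper_width: 0.704
grasp_force: 0.0
```

step_arm(
  steps=[
    [0,0,0,0,0,-1,6],
    [0,0,0,0,0,-2,6],
    [0,0,0,0,0,-3,6],
    [0,0,0,0,0,-4,6],
    [0,0,0,0,0,-4,6],
    [0,0,0,0,0,0,6],
    [0,0,0,0,0,0,6],
  ],
)

```text
time_s: 15.65
position: [0.4536, 0.0615, 0.2436]
ee_rot: [[-0.881, -0.023, 0.473], [-0.021, 1.0, 0.008], [-0.473, -0.003, -0.881]]
contact_force: [-1.3, -0.8, -0.8]
gripper_width: 0.701
grasp_force: 0.0
```

Run:
```python
from h import *
a=np.radians(28);Y=Ro.from_euler('z',YAW,degrees=True).as_matrix()
f,i=snap('side');b=f.copy()
for y in (.0375,):
  for d in (93,165):
    w=C+Y@np.array([.0085-np.sin(a)*d/1e3,y,.014+np.cos(a)*d/1e3]);u,v=pix(i,w);print(d,u,v);cv2.circle(b,(int(u),int(v)),1,(255,0,0),-1)
u,v=int(u),int(v);cv2.imwrite('pics/e.png',cv2.resize(b[v-60:v+100,u-100:u+100,::-1],None,fx=3.5,fy=3.5,interpolation=2))
for n in ('side','wrist'):
  if n=='wrist': f,i=snap('wrist')
  for q in arm.boxes_of(n,'key_handle')[:4]: w=world(i,q['location']);print(n,q['p'],Y.T@(w-C))
```

```text
93 295.0147244129689 223.69982321894557
165 307.30133136897786 208.69972922521342
side 0.76 [0.0444 0.3135 0.1176]
side 0.72 [-0.0553  0.0417  0.123 ]
side 0.29 [-0.0216  0.0431  0.0628]
wrist 0.96 [0.012  0.2029 0.1191]
wrist 0.89 [0.0428 0.3054 0.1186]
wrist 0.8 [-0.0771  0.0366  0.1482]
```

View pics/e.png

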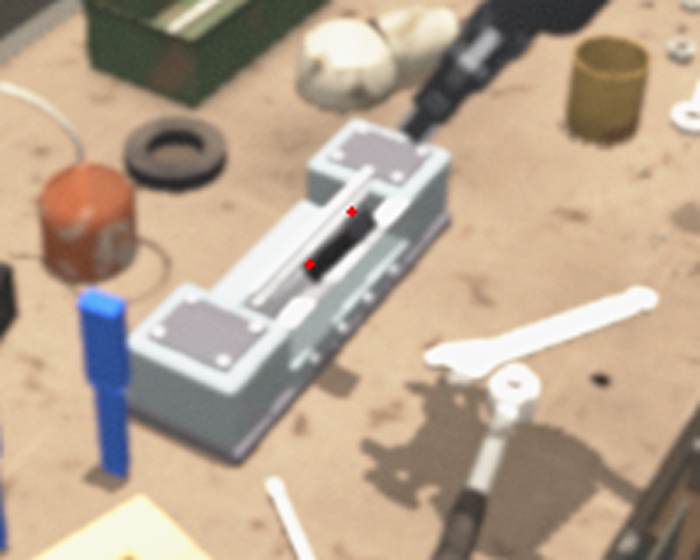

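The side view shows the black key leaning in the slit around (340,245), released, its handle just above the lips. The wrist view puts its top at (-0.077, 0.037, 0.148) in the slideway frame. That is a lean of about 32° with the tip near 14 mm, so it is fully down.

```bash
python3 -c "
from workcell import arm
print(arm.hand_in())"
```

```text
the job is handed in; nothing more can be done
None
```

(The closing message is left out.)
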